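# Draw the test carriage onto its seal with the cam lock

### The job

Lift the green transport spacer out of the white fixture's channel and put it in the grey tray. Turn the blue cam disc back (anticlockwise seen from above) until its mouth faces the carriage, push the white carriage along the channel until its brass bolt head stands inside the mouth, then turn the disc by its yellow knob half a turn clockwise, fully home, so that its hook draws the bolt in and leaves the carriage pressed tight on the orange seal. Leave the other things on the bed where they are.

Things in the scene. Friction and masses are not known exactly. Their poses are not given: they have to be found in the camera images.
- fixture: fixed white plate, 360 x 150 x 12 mm; origin under its centre, x along it from carriage end to cam end, y left of that, z up. Cam axis at x = 105 mm, y = 0. Two guide walls, inner faces y = +-39.5 mm, 12.5 mm thick, tops 37 mm above the bed, x = -175 to 20 mm. Clear pillars, 20 mm diameter, tops 57 mm above the bed, at x = -165 and 168 mm, y = +-62 mm
- cam_axis (a point): on the cam's axis, at the top face of the blue disc, 50 mm above the bed. The disc is 124 mm in diameter and 22 mm thick (28 to 50 mm above the bed), with a spiral slot that opens at the rim in a mouth about 32 mm wide
- cam (a joint): angle of the cam disc, grows clockwise seen from above, -0.1 to 3.35 rad. 0 (+-0.15): open, mouth towards the carriage (fixture -x), knob at fixture +y of the axis. pi: closed, knob at fixture -y (swept round by fixture +x). Turned clockwise with the bolt head in the mouth, the hook draws it in, fully from 2.6 rad on. Stiff (0.15 N m), stays where it is left; closing takes up to about 15 N at the knob
- cam_knob (a point): centre of the yellow upright knob on the disc, 18 mm diameter, 42 mm tall (50 to 92 mm above the bed), 42 mm from the cam axis; smooth and slippery; it can be pushed round from behind
- carriage_center (a point): centre of the loose white carriage block, 80 (x, towards the cam) x 76 x 45 mm tall, underside 12 mm and top 57 mm above the bed. A clear stub, 24 mm diameter, stands 18 mm above the top, 18 mm behind the centre. 0.28 to 0.56 kg, slippery. Too wide to grasp, 1.5 mm play on each side in the channel: push it at the middle of its rear face
- bolt_head (a point): middle of the upright brass bolt head, 14 mm diameter, 16 to 48 mm above the bed, 88 mm ahead of the carriage centre at the end of a flat steel bar. The head is in the mouth when it is 44 mm or less from the cam axis; the carriage touches the seal when it is 36 mm from it; when drawn home by the cam it is about 28.5 mm from it
- seal (a joint): travel of the sprung orange seal with black rubber faces, 0 to 0.010 m; 0 with nothing on it, grows as the carriage presses it towards the cam (2 N to begin, 1 N more for each mm); about 0.0075 when the cam is closed. It pushes the carriage back if the cam does not hold it
- spacer_tab (a point): centre of the grip tab of the loose green spacer: tab 22 mm (x, along the channel) x 36 mm (y) x 40 mm tall, 62 to 102 mm above the bed at the start. Below it is a saddle 26 x 68 mm, 52 mm tall, that straddles the bolt between the carriage and the seal; lift it straight up. The tab centre is 70 mm above the spacer's feet; 0.08 to 0.17 kg
- tray: fixed grey open tray, 140 (x) x 120 (y) x 40 mm, walls and floor 4 mm; origin under its centre. It stands at the left or at the right, where the meter lies at the other side
- meter: the black hand-held meter, 110 x 70 x 40 mm, lying flat; origin under its centre; bystander
- bottle: white plastic bottle with red cap, 56 mm diameter, 130 mm tall, standing; origin under its centre; bystander
- screwdriver: screwdriver with orange handle, 170 mm long, lying on the bed; origin under it, its x along the tool; bystander
- wrench: steel wrench, 150 mm long, lying on the bed; origin under it, its x along the tool; bystander
- standoff: clear plastic pillar with a steel core, 32 mm diameter, 65 mm tall, standing; origin under its centre; bystander
- port_block: spare white plastic block with a small brass port, 90 x 40 x 44 mm; origin under its centre; bystander
- jar: amber jar with black lid, 60 mm diameter, 75 mm tall, standing; origin under its centre; bystander
There are look-alikes about, which are no part of the job. Of the things like the part that bears spacer_tab, leave any that is black; of the rest the larger one is meant.

How it is judged (in metres and radians):
On the way:
1. the bolt head stands inside the mouth of the opened cam (cam under 0.45 rad, head within 46 mm of the axis) (value of joint cam below 0.45 rad and horizontal distance between bolt_head and cam_axis below 0.046 m), for 0.1 s.
At the end, for the whole second after the job is handed in: The cam is turned to more than 2.75 rad and at rest, the bolt head is within 32 mm of the cam axis, level, and the seal is pressed by more than 5 mm with the carriage at rest; the spacer rests in the tray (tab centre over the tray and less than 85 mm above the bed) (value of joint cam between 2.75 and 3.4 rad and velocity of joint cam between -0.05 and 0.05 rad/s and value of joint seal above 0.005 m and horizontal distance between bolt_head and cam_axis below 0.032 m and height (world z) of bolt_head between 0.026 and 0.038 m and x of spacer_tab in the frame of tray between -0.07 and 0.07 m and y of spacer_tab in the frame of tray between -0.06 and 0.06 m and height (world z) of spacer_tab below 0.085 m and linear speed of each of spacer, carriage below 0.03 m/s); the robot touches nothing.
It fails at once if a bystander (meter, bottle, screwdriver, wrench, pillar, spare block or jar) is moved by more than 30 mm (distance of any of meter, bottle, screwdriver, wrench, standoff, port_block, jar from where it was at the start of the episode above 0.03 m).
It also fails if it takes over 72 s, if anything falls off the work surface, if the arm or the gripper's body presses on something with over 40 N, if the wrist force passes 120 N, or if a joint passes its speed limit or range.

### The arm

A 6-joint arm with a two-finger parallel gripper is mounted at the origin on the work surface. World frame = base frame: x ahead of the robot, y to its left, z up, the work surface at z = 0. Lengths are in mm, angles in rad, forces in N, time in s.
With the tool pointing down it reaches from about 250 to 775 mm from the base axis. Payload 8.9 kg.
Tool frame: the origin (TCP) lies midway between the tips of the shut fingers; the grasp point (between the pads) lies 19 mm behind it; y points along the fingers, x is the direction in which the jaws open and shut, and the axes are right-handed (so a half turn about y gives the same grasp; the last joint's range is limited). The gripper opens to 85 mm and grips with 20 to 120 N. Pads are 22 mm wide; open, the fingers measure 114 mm over their backs; the gripper's body (76 mm by 85 mm) begins 54 mm behind the grasp point. The pads swing forward as they close: fully open they stand 13 mm farther back than shut.
Start: joints at [-1.441, 0.291, -0.153, 1.127, 0, 1.431], TCP at [139.428, -506.146, 231.305] pointing down, gripper open.
Joint ranges: [-2.52, 2.52], [-0.91, 1.74], [-1.3, 1.37], [-1.96, 2.02], [-1.52, 1.47], [-3.14, 3.14]. Speed limits (rad/s): [2.22, 2.22, 2.79, 3.14, 3.14, 3.14].

### API

Orientations are given as a unit quaternion [x, y, z, w].
In Python, from bench import telemetry, viewer, workorder gives the robot as it stands. The module is installed in compiled form; this text tells all that it offers.
- The arm moves only by the tool drive_tool, never from a script. Its argument "series" is a list of rows, each a list of 7 numbers: the closure in counts, from 0 (fully open) to 255 (shut), then the shift along the world's x, y, z in cm, then the turn, a rotation vector about the world's x, y, z in degrees. A call has 1 to 10 rows; each row is the pose to reach, as a shift and turn from the pose commanded when the call began; what a row does not reach only later rows make up. A row lasts 1/10 s, in which the tool goes at most 50 mm and 8.59 degrees, less where a joint would pass 70% of its speed; a pose out of reach is approached as far as the arm can. A call with a gripper value outside its range is refused whole. The fingers move at their own pace and stop on an object; "squeeze" is the grip in N (left out, the last holds). Time passes only in rows, so rows that repeat a pose let the fingers close. It gives the time, the measured TCP pose, the force and the opening at its end, in the units of the state.
- telemetry.get_state(): the state, without advancing time (a new reading comes with each control period).
- viewer.read_camera(name): name is "side" or "top"; returns a dict with "img" (420x560x3 uint8, red, green, blue), "fx", "fy", "cx", "cy" (pixels), "R" (3x3) and "t" (3): a world point X has camera coordinates R X + t. Camera axes: x right, y down, z forward; pixel columns grow to the right and rows downward; lengths in mm; the calibration is good to about 2 mm. A picture is of the moment at which its call begins. There is no depth.
- workorder.finish_job(): hands the job in, once; it reports no verdict.
The state is a dict: "t": time; "q": joint angles; "dq": joint speeds; "joint_efforts": joint torques, N m; "tcp_pos": TCP position; "tcp_rot": TCP orientation; "ft_force": force on the tool from outside, world axes, zero at the start; "moment": the same for the moment, N m; "opening": finger opening in mm.
Only numpy, scipy, OpenCV 4.12 (cv2) and the standard library are available. Lean on these libraries where they do the work, as an engineer would, in place of code of your own. Each camera call takes 0.05 s, during which the arm holds its last target.

## Working session

There is one attempt and no reset: what is moved stays moved. The work goes in short steps, Python scripts to look and compute and a tool call to move; the robot and the scene stay as the last step left them, time stands still between calls to the robot, and variables do not carry over. Pictures are saved under pics/ and viewed, and the job is handed in when it is done.

Besides the shell and the picture viewer there is one more tool, called as name([rows], argument=value, ...), one row to a line, values as JSON. drive_tool: Moves the arm, as the interface text tells. Its arguments: {"type":"object","properties":{"series":{"type":"array"},"squeeze":{"type":"number"}},"required":["series"]}

```bash
mkdir -p pics; cat > h.py <<'E'
import numpy as np, cv2, json
from bench import telemetry, viewer, workorder
def snap(name, tag):
    c=viewer.read_camera(name); cv2.imwrite(f'pics/{tag}.png',cv2.cvtColor(c['img'],cv2.COLOR_RGB2BGR))
    np.savez(f'pics/{tag}.npz',**c); return c
def load(tag): return dict(np.load(f'pics/{tag}.npz'))
def ray(c,u,v):
    R=np.array(c['R']);t=np.array(c['t']).ravel()
    d=R.T@np.array([(u-c['cx'])/c['fx'],(v-c['cy'])/c['fy'],1.]); return -R.T@t,d
def onz(c,u,v,z):
    o,d=ray(c,u,v); return o+d*(z-o[2])/d[2]
def proj(c,X):
    p=np.array(c['R'])@np.array(X,float)+np.array(c['t']).ravel(); return np.array([c['fx']*p[0]/p[2]+c['cx'],c['fy']*p[1]/p[2]+c['cy']])
def crop(tag,x0,y0,x1,y1,s,out):
    im=cv2.imread(f'pics/{tag}.png')[y0:y1,x0:x1]; cv2.imwrite(f'pics/{out}.png',cv2.resize(im,None,fx=s,fy=s,interpolation=cv2.INTER_CUBIC))
E
python3 - <<'E'
from h import *
for n in('top','side'):
    c=snap(n,n+'0'); print(n,c['fx'],c['cx'],c['cy'],np.array(c['R']).round(3).tolist(),(-np.array(c['R']).T@np.array(c['t']).ravel()).round(1))
print(telemetry.get_state())
E
```

```text
top 474.06743135289395 277.9117590340229 208.97167743773448 [[0.079, -0.997, 0.001], [-0.971, -0.077, -0.226], [0.225, 0.017, -0.974]] [ 321.2   -9.6 1039. ]
side 441.493691604144 288.12718473972467 212.7021413641166 [[-0.768, -0.64, 0.018], [-0.372, 0.423, -0.826], [0.521, -0.642, -0.563]] [-16.9 711.8 680.4]
{'t': 0.1, 'q': array([-1.44128247e+00,  2.91198749e-01, -1.54029718e-01,  1.12671349e+00,
       -1.79975276e-07,  1.43151191e+00]), 'dq': array([-1.30557483e-05, -2.63058482e-03,  1.11208316e-04, -2.35783384e-04,
        7.91973444e-04,  1.65132011e-03]), 'joint_efforts': array([ 1.56308273e-03, -5.37978852e+01,  3.31919646e+01,  9.23969492e-03,
       -1.95998418e-04, -1.00560499e-05]), 'tcp_pos': array([ 139.38697483, -505.75752952,  230.81071494]), 'tcp_rot': array([-0.5622006 ,  0.42877855, -0.42820845,  0.56277612]), 'ft_force': array([-0.46500455, -0.13829445,  0.01872872]), 'moment': array([-0.0095826 ,  0.02110425,  0.02397905]), 'opening': 85.00169526194375}
```

View pics/top0.png

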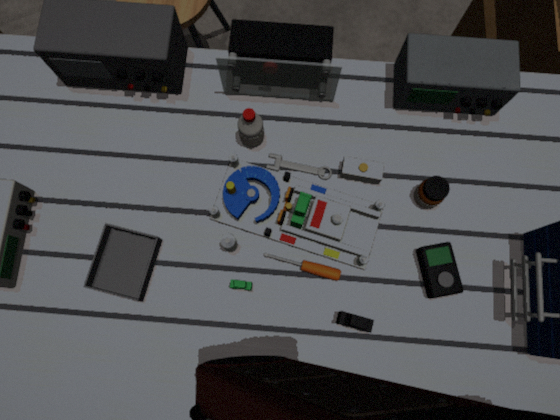

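View pics/side0.png

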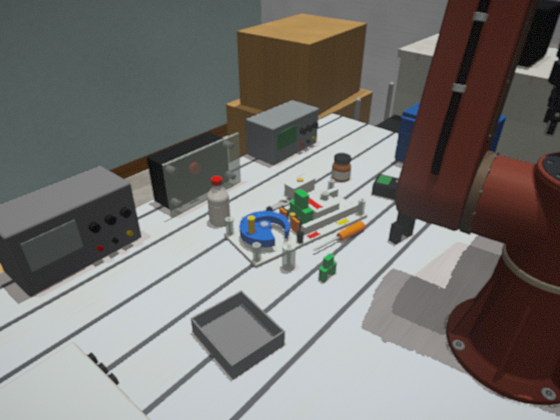

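```bash
python3 - <<'E'
from h import *
crop('top0',195,135,405,290,3.8,'top0c'); crop('side0',215,160,400,290,4.2,'side0c')
E
```

```text
(no output)
```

View pics/top0c.png

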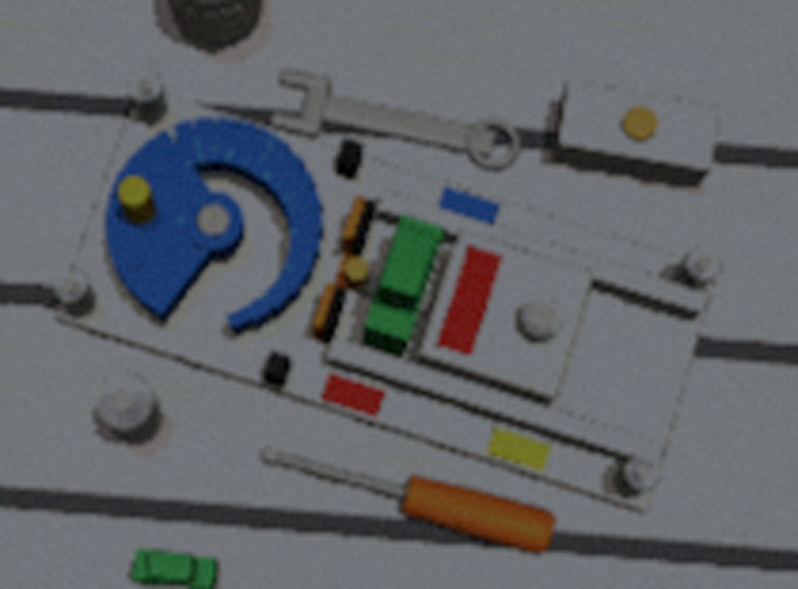

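View pics/side0c.png

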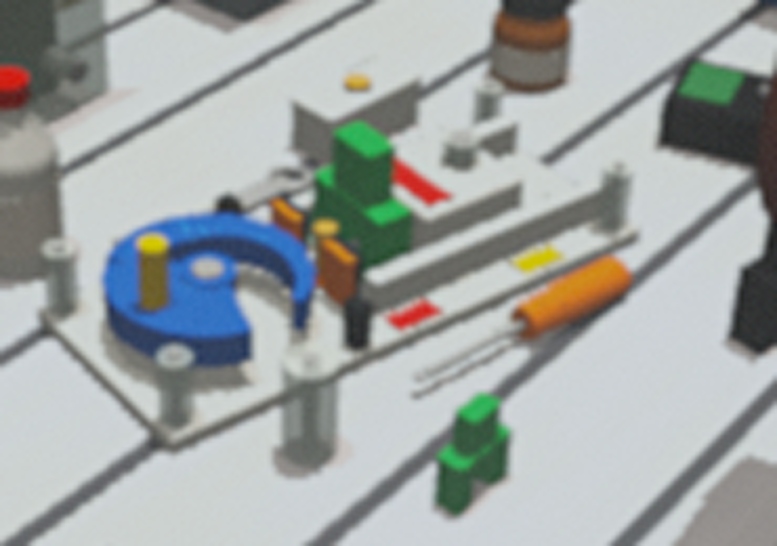

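```bash
cat >> h.py <<'E'
def blob(c,lo,hi,roi,n=1):
    x0,y0,x1,y1=roi; hsv=cv2.cvtColor(np.ascontiguousarray(c['img'][y0:y1,x0:x1]),cv2.COLOR_RGB2HSV)
    m=cv2.inRange(hsv,np.array(lo),np.array(hi)); k,l,s,ce=cv2.connectedComponentsWithStats(m)
    o=np.argsort(-s[1:,4])[:n]+1
    return m,[(ce[i]+[x0,y0],s[i,4],s[i,:4]+[x0,y0,0,0]) for i in o]
E
python3 - <<'E'
from h import *
c=load('top0')
px=np.array([[148,85],[72,283],[702,256],[640,468]])/3.8+[195,135]
W=np.array([onz(c,u,v,57)[:2] for u,v in px]); print(W.round(1))
F=np.array([[168,-62],[168,62],[-165,-62],[-165,62.]])
Fc=F-F.mean(0);Wc=W-W.mean(0); th=np.arctan2((Fc[:,0]*Wc[:,1]-Fc[:,1]*Wc[:,0]).sum(),(Fc*Wc).sum())
R=np.array([[np.cos(th),-np.sin(th)],[np.sin(th),np.cos(th)]]); t=W.mean(0)-R@F.mean(0)
print('th',np.degrees(th),'t',t,'res',(W-(F@R.T+t)).round(1).tolist())
print('cam axis pred',R@[105,0]+t)
u=np.array([213,219])/3.8+[195,135]; print('cam boss as z=50',onz(c,*u,50), 'z55',onz(c,*u,55))
m,b=blob(c,(95,120,40),(125,255,255),(215,155,290,230)); print(b)
m=np.argwhere(m)
cc=cv2.minEnclosingCircle(m[:,::-1].astype(np.float32)+[215,155]); print(cc, onz(c,*cc[0],45))
m,b=blob(c,(20,120,60),(35,255,255),(220,175,245,200));print(b)
k=np.array([134,186])/3.8+[195,135]; K=onz(c,*k,92);print('knob top',K)
f=lambda P:R.T@(np.array(P)[:2]-t)
print('knob in fixture',f(K))
m,b=blob(c,(50,120,40),(80,255,255),(280,180,330,240));print(b)
for nm,p,z in[('tab topc',(415,236),102),('bolt',(355,270),48),('stub',(538,318),75),('rear mid',(573,335),57),('seal top',(355,215),50)]:
    P=onz(c,*(np.array(p)/3.8+[195,135]),z);print(nm,P.round(1),f(P).round(1))
np.savez('fx.npz',R=R,t=t,th=th)
E
```

```text
[[ 655.9  112.4]
 [ 536.5  143.1]
 [ 580.  -207.8]
 [ 457.9 -177.7]]
th 76.37877951824763 t [557.21837034 -33.93761775] res [[-1.1, -2.3], [-0.1, -0.8], [1.4, 1.1], [-0.2, 2.0]]
cam axis pred [581.94608869  68.10913597]
cam boss as z=50 [581.45434396  68.44423361  50.        ] z55 [580.13856203  68.0494473   55.        ]
[(array([249.74266084, 190.766396  ]), np.int32(1601), array([223, 166,  57,  56]))]Traceback (most recent call last):
  File "<stdin>", line 13, in <module>
cv2.error: OpenCV(4.12.0) /io/opencv/modules/imgproc/src/shapedescr.cpp:201: error: (-215:Assertion failed) count >= 0 && (depth == CV_32F || depth == CV_32S) in function 'minEnclosingCircle'
```

```bash
python3 - <<'E'
from h import *
c=load('top0'); R,t=np.array(0),0
th=np.radians(76.379);t=np.array([557.2,-33.9]);R=np.array([[np.cos(th),-np.sin(th)],[np.sin(th),np.cos(th)]])
f=lambda P:(R.T@(np.array(P)[:2]-t)).round(1)
np.savez('fx.npz',R=R,t=t,th=th)
for nm,p,z in[('knob',(134,184),92),('tab topc',(415,236),102),('bolt',(355,265),48),('stub',(538,314),75),('rear edge a',(592,270),57),('rear edge b',(552,400),57),('tray?',(0,0),0)]:
    P=onz(c,*(np.array(p)/3.8+[195,135]),z);print(nm,P.round(1),f(P))
for nm,lo,hi,roi,z in [('knob',(20,120,60),(35,255,255),(220,175,245,200),92),('green',(50,120,40),(80,255,255),(280,180,330,240),102)]:
    print(nm,blob(c,lo,hi,roi)[1])
s=load('side0')
for nm,lo,hi,roi in [('knob',(20,120,60),(35,255,255),(240,205,265,240)),('green',(50,120,40),(80,255,255),(285,180,320,230)),('blue',(95,120,40),(125,255,255),(230,200,295,255))]:
    print(nm,blob(s,lo,hi,roi)[1])
def tri(pt,ps):
    o1,d1=ray(c,*pt);o2,d2=ray(s,*ps);A=np.stack([d1,-d2],1);l=np.linalg.lstsq(A,o2-o1,rcond=None)[0]
    a,b=o1+d1*l[0],o2+d2*l[1];return ((a+b)/2).round(1),np.linalg.norm(a-b).round(1)
T=lambda p:np.array(p)/3.8+[195,135]
S=lambda p:np.array(p)/4.2+[215,160]
for nm,a,b in[('knob top',(134,184),(153,243)),('boss',(213,219),(208,267)),('bolt',(355,265),(326,228)),('stub',(538,314),(461,141)),('tabtop',(415,236),(364,140)),
 ('pilA',(148,85),(58,247)),('pilB',(72,283),(175,354)),('pilC',(702,256),(489,90)),('pilD',(640,468),(617,172))]:
    P=tri(T(a),S(b));print(nm,P,f(P[0]))
for pt in [(104,227),(161,241),(140,300),(88,285)]: print('tray rim',onz(c,*pt,40).round(1))
E
```

```text
knob [586.7 110.   92. ] [146.8   5.2]
tab topc [567.  -44.7 102. ] [ -8.2 -12. ]
bolt [561.5 -14.   48. ] [20.4  0.5]
stub [ 535.4 -115.7   75. ] [-84.6   1.9]
rear edge a [ 567.  -146.6   57. ] [-107.2  -36.1]
rear edge b [ 491.6 -127.9   57. ] [-106.8   41.6]
tray? [722.8 215.6   0. ] [ 281.5 -102.2]
knob [(array([229.75  , 185.4375]), np.int32(48), array([226, 182,   8,   8]))]
green [(array([301.13707165, 207.49844237]), np.int32(321), array([291, 192,  21,  33]))]
knob [(array([251.        , 223.74117647]), np.int32(85), array([248, 216,   7,  17]))]
green [(array([301.625     , 207.84090909]), np.int32(88), array([291, 199,  21,  15]))]
blue [(array([263.32675439, 226.83991228]), np.int32(912), array([240, 210,  50,  36]))]
knob top (array([585.9, 109.2,  87.2]), np.float64(4.8)) [145.8   5.8]
boss (array([580.6,  68. ,  50.3]), np.float64(1.7)) [104.5   1.3]
bolt (array([560.8, -14.9,  44.4]), np.float64(3.7)) [19.3  1. ]
stub (array([ 535.3, -117. ,   69.2]), np.float64(3.1)) [-85.9   1.7]
tabtop (array([564.4, -47.8,  91.6]), np.float64(11.7)) [-11.8 -10.3]
pilA (array([657.5, 113. ,  52.4]), np.float64(0.0)) [166.4 -62.9]
pilB (array([536.4, 143.1,  53.7]), np.float64(1.8)) [167.1  61.9]
pilC (array([ 579.6, -210.7,   48.6]), np.float64(5.8)) [-166.6  -63.4]
pilD (array([ 457.5, -179.8,   48.8]), np.float64(3.4)) [-165.3   62.5]
tray rim [483.1 376.4  40. ]
tray rim [462.7 250.6  40. ]
tray rim [336.7 277.3  40. ]
tray rim [358.6 389.8  40. ]
```

```bash
python3 - <<'E'
from h import *
crop('top0',75,215,175,310,6,'tray0c'); crop('top0',265,170,345,235,9,'spc0c')
E
```

```text
(no output)
```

View pics/tray0c.png

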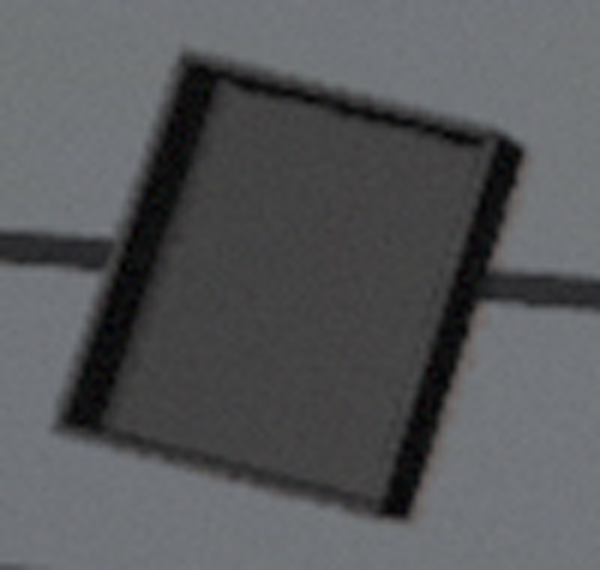

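View pics/spc0c.png

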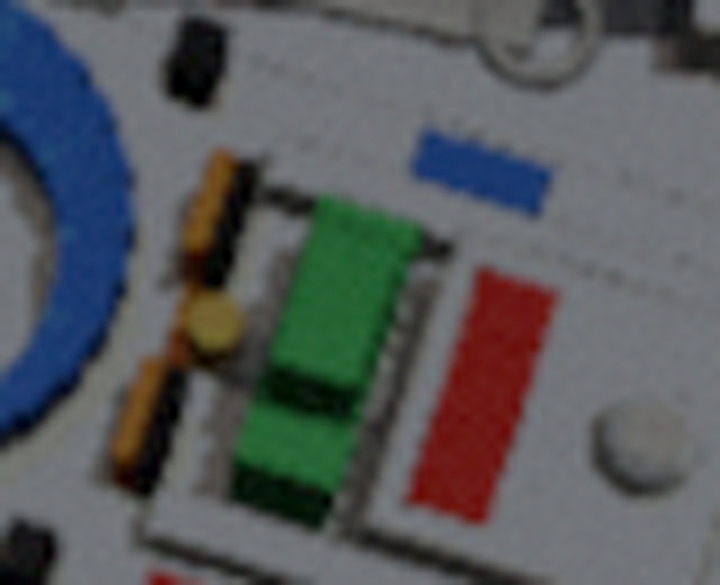

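```bash
python3 - <<'E'
from h import *
from scipy.spatial.transform import Rotation as Ro
d=np.load('fx.npz');R,t=d['R'],d['t']; f=lambda P:(R.T@(np.array(P)[:2]-t)).round(1); g=lambda p:(R@np.array(p)+t).round(1)
c=load('top0')
P=onz(c,334/9+265,302/9+170,102);print('tab',P.round(1),f(P))
for nm,p,z in[('saddle front-top-left',(243,455),64),('saddle front-top-right',(335,483),64),('seal front top',(235,180),50),('rubber',(175,430),50)]:
    P=onz(c,p[0]/9+265,p[1]/9+170,z);print(nm,P.round(1),f(P))
cor=np.array([[188,58],[520,145],[405,515],[65,428]])/6+[75,215]
for z in(40,):
    Q=np.array([onz(c,*p,z) for p in cor]);print(Q.round(1),Q.mean(0).round(1),[np.linalg.norm(Q[i]-Q[(i+1)%4]).round(1) for i in range(4)])
print('bottle cap',onz(c,249,115,130),'standoff',onz(c,228,241,65))
for i,n in [((229.75,185.4),'knobblob')]: print(n,onz(c,*i,85),f(onz(c,*i,85)))
s=telemetry.get_state(); M=Ro.from_quat(s['tcp_rot']).as_matrix();print(M.round(3)); a=M[:,0];print('jaw yaw',np.degrees(np.arctan2(a[1],a[0])),'q',s['q'])
print('fixture yaw 76.4; cam',g([105,0]))
E
```

```text
tab [553.1 -41.3 102. ] [-8.2  2.2]
saddle front-top-left [524.2 -23.9  64. ] [ 1.9 34.4]
saddle front-top-right [519.2 -45.8  64. ] [-20.5  34.1]
seal front top [594.2 -17.3  50. ] [ 24.8 -32. ]
rubber [531.9  -7.6  50. ] [19.6 30.8]
[[488.6 372.3  40. ]
 [466.8 249.7  40. ]
 [335.5 271.9  40. ]
 [355.6 393.8  40. ]] [411.6 321.9  40. ] [np.float64(124.5), np.float64(133.1), np.float64(123.6), np.float64(134.8)]
bottle cap [725.11065594  81.58916157 130.        ] standoff [470.21381404 105.41416095  65.        ]
knobblob [584.28233004 111.49105931  85.        ] [147.7   7.9]
[[ 0.266 -0.     0.964]
 [-0.964  0.001  0.266]
 [-0.001 -1.     0.   ]]
jaw yaw -74.59898842218352 q [-1.44128247e+00  2.91198749e-01 -1.54029718e-01  1.12671349e+00
 -1.79975276e-07  1.43151191e+00]
fixture yaw 76.4; cam [581.9  68.1]
```

drive_tool([
  [0,4,4.6,0,0,0,-3],
  [0,8,9.3,0,0,0,-6],
  [0,12,14,0,0,0,-9],
  [0,16,18.5,0,0,0,-12],
  [0,20,23,0,0,0,-15],
  [0,24,27.5,0,0,0,-18],
  [0,28,32,0,0,0,-21],
  [0,32,36.5,0,0,0,-24],
  [0,36,41,0,0,0,-27],
  [0,40,45,0,0,0,-29],
], squeeze=40)

```text
t: 1.1
tcp_pos: [470.8, -129.0, 231.2]
tcp_rot: [-0.437, 0.556, -0.556, 0.437]
ft_force: [0.3, -1.1, -0.0]
opening: 85.2
```

```bash
python3 - <<'E'
from h import *
from scipy.spatial.transform import Rotation as Ro
s=telemetry.get_state(); M=Ro.from_quat(s['tcp_rot']).as_matrix();a=M[:,0];print('jaw yaw',np.degrees(np.arctan2(a[1],a[0])),'q',np.degrees(s['q']).round(1),s['tcp_pos'],s['ft_force'],M[:,1].round(3))
E
```

```text
jaw yaw -103.70973096767393 q [-23.9  12.7 -14.2  63.2  -0.  169.8] [ 470.82111207 -129.00676983  231.22522033] [ 0.3082736 -1.0648652 -0.0460608] [-0. -0. -1.]
```

drive_tool([
  [0,0,0,0,0,0,9],
  [0,0,0,0,0,0,18],
  [0,0,0,0,0,0,27],
  [0,0,0,0,0,0,36],
  [0,0,0,0,0,0,45],
  [0,0,0,0,0,0,54],
  [0,0,0,0,0,0,63],
  [0,0,0,0,0,0,72],
  [0,0,0,0,0,0,81],
  [0,0,0,0,0,0,90],
])

```text
t: 2.1
tcp_pos: [469.7, -130.9, 231.0]
tcp_rot: [-0.699, 0.107, -0.106, 0.699]
ft_force: [0.6, -0.1, 0.3]
opening: 85.5
```

```bash
cat >> h.py <<'E'
from scipy.spatial.transform import Rotation as Ro
def st():
    s=telemetry.get_state(); M=Ro.from_quat(s['tcp_rot']).as_matrix();a=M[:,0]
    print('t',round(s['t'],2),'yaw',np.degrees(np.arctan2(a[1],a[0])).round(1),'q6',np.degrees(s['q'][5]).round(1),'tcp',s['tcp_pos'].round(1),'F',s['ft_force'].round(1),'op',round(s['opening'],1))
    return s
E
python3 -c "
from h import *
st()"
```

```text
t 2.1 yaw -17.3 q6 83.1 tcp [ 469.7 -130.9  231. ] F [ 0.6 -0.1  0.3] op 85.5
```

drive_tool([
  [0,3,3,0,0,0,3.7],
  [0,6,6,0,0,0,3.7],
  [0,8.5,8.9,0,0,0,3.7],
  [0,8.5,8.9,-2,0,0,3.7],
  [0,8.5,8.9,-5,0,0,3.7],
  [0,8.5,8.9,-8,0,0,3.7],
  [0,8.5,8.9,-11,0,0,3.7],
  [0,8.5,8.9,-11,0,0,3.7],
])

```text
t: 2.9
tcp_pos: [551.9, -41.3, 117.6]
tcp_rot: [-0.702, 0.088, -0.083, 0.702]
ft_force: [-0.3, -0.1, -0.7]
opening: 85.5
```

```bash
python3 - <<'E'
from h import *
st(); snap('side','side1'); snap('top','top1'); crop('side1',215,120,400,260,4.2,'side1c'); crop('top1',215,145,395,280,4,'top1c')
E
```

```text
t 2.9 yaw -14.0 q6 92.1 tcp [551.9 -41.3 117.6] F [-0.3 -0.1 -0.7] op 85.5
```

View pics/side1c.png

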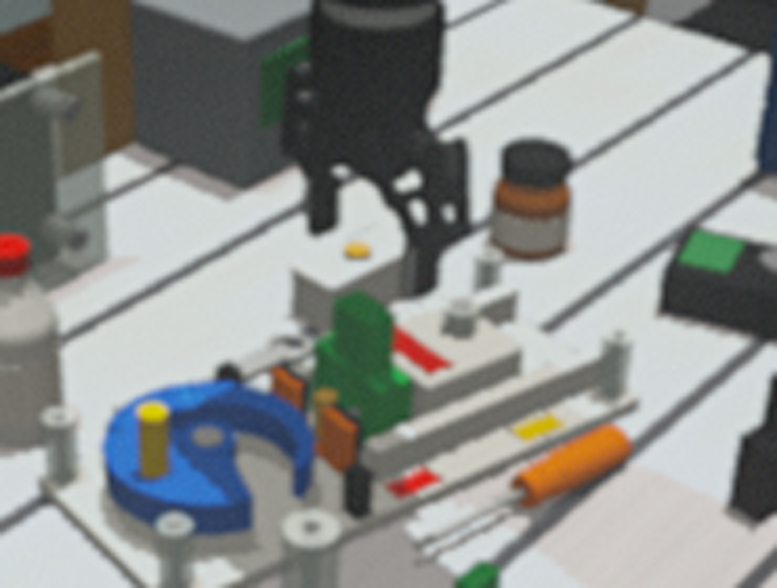

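View pics/top1c.png

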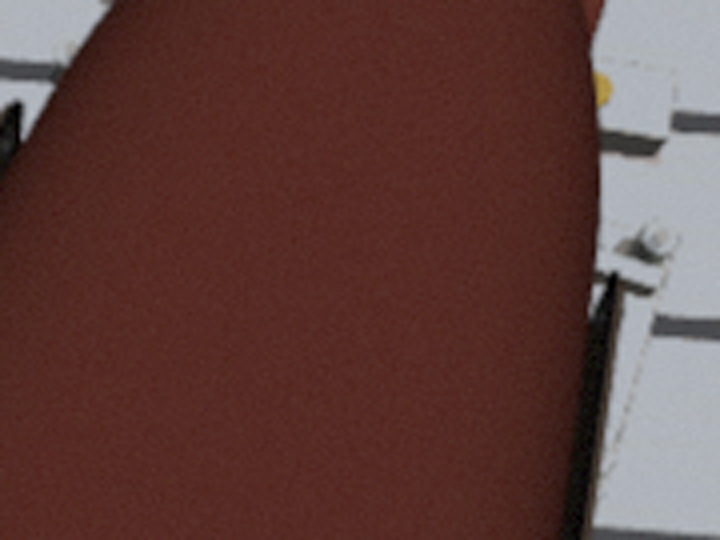

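```bash
python3 - <<'E'
from h import *
c=load('side1')
for X in [(551.9,-41.3,130),(551.9+48,-41.3-12,130),(551.9-48,-41.3+12,130),(554,-42,102),(581.9,68.1,50),(554,-42,64)]: print(X,((proj(c,X)-[215,120])*4.2).round(0))
E
```

```text
(551.9, -41.3, 130) [367. 261.]
(599.9, -53.3, 130) [317. 227.]
(503.9, -29.299999999999997, 130) [420. 298.]
(554, -42, 102) [363. 300.]
(581.9, 68.1, 50) [205. 434.]
(554, -42, 64) [361. 354.]
```

drive_tool([
  [0,0,0,-2,0,0,0],
  [0,0,0,-4,0,0,0],
  [0,0,0,-5.2,0,0,0],
  [0,0,0,-5.2,0,0,0],
])

```text
t: 3.4
tcp_pos: [554.7, -42.0, 69.2]
tcp_rot: [-0.702, 0.086, -0.086, 0.702]
ft_force: [0.1, 0.3, 0.0]
opening: 85.8
```

```bash
python3 - <<'E'
from h import *
st(); snap('side','side2'); crop('side2',250,120,370,240,5,'side2c')
E
```

```text
t 3.4 yaw -14.0 q6 92.1 tcp [554.7 -42.   69.2] F [0.1 0.3 0. ] op 85.8
```

View pics/side2c.png

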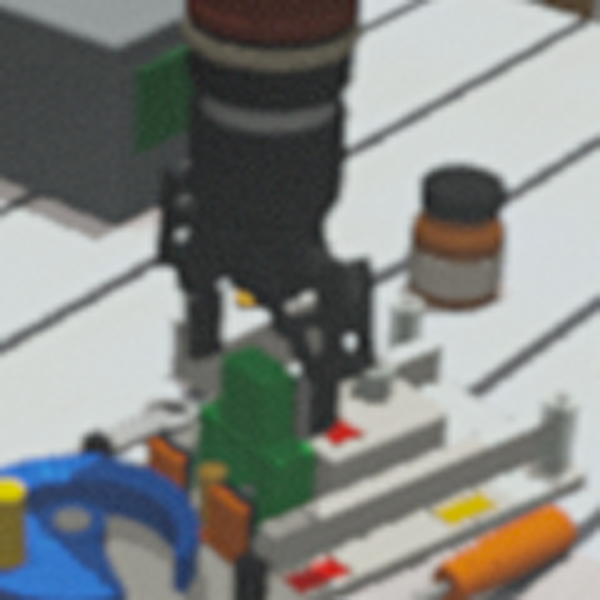

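drive_tool([
  [255,0,0,0,0,0,0],
  [255,0,0,0,0,0,0],
  [255,0,0,0,0,0,0],
  [255,0,0,0,0,0,0],
  [255,0,0,0,0,0,0],
  [255,0,0,0,0,0,0],
  [255,0,0,0,0,0,0],
  [255,0,0,0,0,0,0],
], squeeze=40)

```text
t: 4.25
tcp_pos: [555.4, -42.1, 70.0]
tcp_rot: [0.702, -0.085, 0.086, -0.702]
ft_force: [-0.7, 0.5, 6.8]
opening: 35.2
```

drive_tool([
  [255,0,0,1,0,0,0],
  [255,0,0,3,0,0,0],
  [255,0,0,5,0,0,0],
  [255,0,0,8,0,0,0],
  [255,0,0,11,0,0,0],
  [255,0,0,12,0,0,0],
])

```text
t: 4.85
tcp_pos: [556.3, -42.3, 192.7]
tcp_rot: [0.702, -0.084, 0.087, -0.702]
ft_force: [-0.3, 0.9, -0.3]
opening: 35.4
```

```bash
python3 - <<'E'
from h import *
st(); snap('side','side3')
E
```

```text
t 4.85 yaw -14.0 q6 92.1 tcp [556.3 -42.3 192.7] F [-0.3  0.9 -0.3] op 35.4
```

View pics/side3.png

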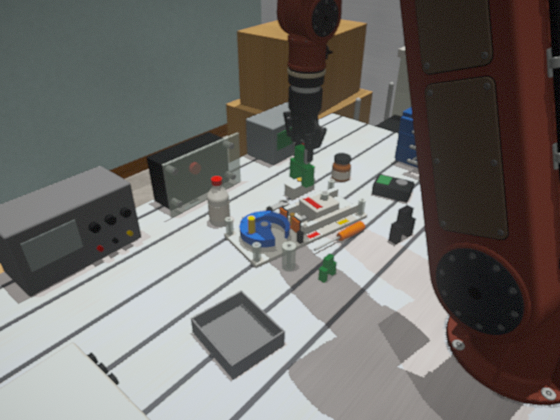

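drive_tool([
  [255,-1.5,3.6,0,0,0,0],
  [255,-3,7.5,0,0,0,0],
  [255,-4.6,12,0,0,0,0],
  [255,-6.4,16.5,0,0,0,0],
  [255,-8,21,0,0,0,0],
  [255,-10,25,0,0,0,0],
  [255,-11.5,29,0,0,0,0],
  [255,-13,33,0,0,0,0],
  [255,-14.2,36.4,0,0,0,0],
  [255,-14.2,36.4,0,0,0,0],
])

```text
t: 5.9
tcp_pos: [410.7, 325.1, 188.1]
tcp_rot: [-0.702, 0.085, -0.084, 0.702]
ft_force: [0.1, 0.3, -0.4]
opening: 35.2
```

```bash
python3 - <<'E'
from h import *
st(); snap('side','side4')
E
```

```text
t 5.9 yaw -13.7 q6 134.0 tcp [410.7 325.1 188.1] F [ 0.1  0.3 -0.4] op 35.2
```

View pics/side4.png

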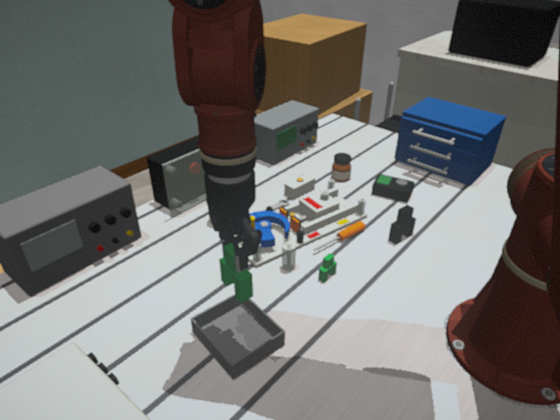

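drive_tool([
  [255,0,0,-3,0,0,0],
  [255,0,0,-6,0,0,0],
  [255,0,0,-9,0,0,0],
  [255,0,0,-11,0,0,0],
  [255,0,0,-12,0,0,0],
  [255,0,0,-12.5,0,0,0],
  [255,0,0,-12.5,0,0,0],
])

```text
t: 6.65
tcp_pos: [413.0, 321.6, 64.2]
tcp_rot: [0.702, -0.086, 0.086, -0.702]
ft_force: [0.6, -0.7, -0.4]
opening: 35.8
```

```bash
python3 - <<'E'
from h import *
st(); snap('side','side5'); crop('side5',160,180,310,390,2.8,'side5c')
E
```

```text
t 6.65 yaw -14.0 q6 133.9 tcp [413.  321.6  64.2] F [ 0.6 -0.7 -0.4] op 35.8
```

View pics/side5c.png

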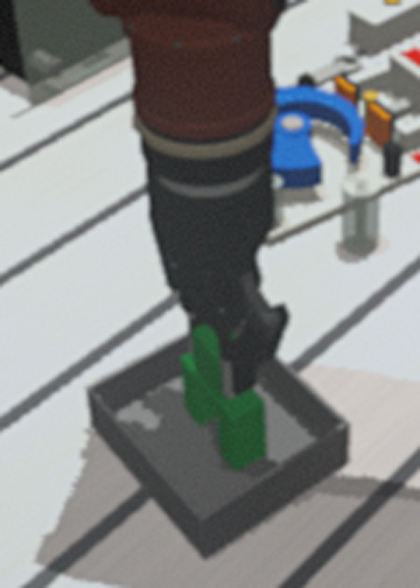

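drive_tool([
  [255,0,0,-0.2,0,0,0],
  [255,0,0,-0.2,0,0,0],
  [80,0,0,-0.2,0,0,0],
  [40,0,0,-0.2,0,0,0],
  [0,0,0,-0.2,0,0,0],
  [0,0,0,-0.2,0,0,0],
  [0,0,0,2,0,0,0],
  [0,0,0,6,0,0,0],
  [0,0,0,10,0,0,0],
  [0,0,0,13,0,0,0],
])

```text
t: 7.7
tcp_pos: [413.3, 322.2, 196.7]
tcp_rot: [-0.701, 0.085, -0.086, 0.702]
ft_force: [1.7, 0.4, -0.3]
opening: 85.3
```

```bash
python3 - <<'E'
from h import *
st(); snap('side','side6'); crop('side6',160,180,310,390,2.8,'side6c')
E
```

```text
t 7.7 yaw -14.0 q6 133.9 tcp [413.3 322.2 196.7] F [ 1.7  0.4 -0.3] op 85.3
```

View pics/side6c.png

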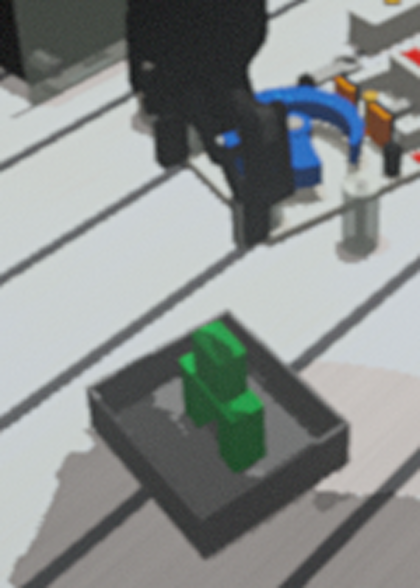

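drive_tool([
  [0,2,-2.5,0,0,0,2],
  [0,4.5,-5.5,0,0,0,4],
  [80,7,-8.5,0,0,0,6],
  [105,9.5,-11.5,0,0,0,7.5],
  [105,12,-14.6,0,0,0,7.5],
  [105,14.5,-17.7,-2,0,0,7.5],
  [105,17.3,-21.2,-4,0,0,7.5],
  [105,17.3,-21.2,-7,0,0,7.5],
  [105,17.3,-21.2,-8,0,0,7.5],
  [105,17.3,-21.2,-8,0,0,7.5],
], squeeze=40)

```text
t: 8.75
tcp_pos: [584.3, 110.2, 112.8]
tcp_rot: [0.706, -0.041, 0.038, -0.706]
ft_force: [-0.8, -0.9, 0.6]
opening: 50.4
```

```bash
python3 - <<'E'
from h import *
st(); c=snap('side','side7'); crop('side7',190,120,330,270,4,'side7c')
for X in [(586.5,110,114),(586.5,110,92),(586.5,110,50)]: print(((proj(c,X)-[190,120])*4).round())
E
```

```text
t 8.75 yaw -6.4 q6 100.1 tcp [584.3 110.2 112.8] F [-0.8 -0.9  0.6] op 50.4
[239. 352.]
[240. 384.]
[242. 441.]
```

View pics/side7c.png

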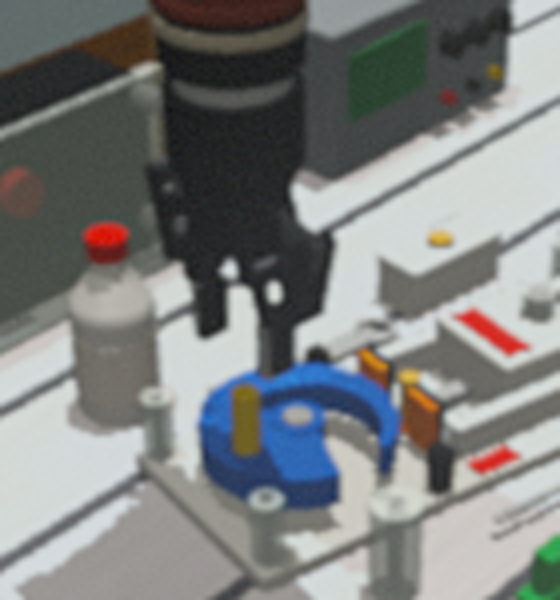

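drive_tool([
  [105,0,0,-2,0,0,0],
  [105,0,0,-4,0,0,0],
  [105,0,0,-5.6,0,0,0],
  [150,0,0,-5.6,0,0,0],
  [200,0,0,-5.6,0,0,0],
  [255,0,0,-5.6,0,0,0],
  [255,0,0,-5.6,0,0,0],
  [255,0,0,-5.6,0,0,0],
  [255,0,0,-5.6,0,0,0],
], squeeze=30)

```text
t: 9.7
tcp_pos: [586.3, 110.9, 59.9]
tcp_rot: [-0.705, 0.039, -0.04, 0.707]
ft_force: [-4.3, 4.6, 6.2]
opening: 17.0
```

```bash
python3 - <<'E'
from h import *
st(); c=snap('side','side8'); crop('side8',190,120,330,270,4,'side8c')
A=np.array([581.5,68.2]);C=None
for phi in np.radians([83,73,63,53,43,33,23,13,3,0]):
    th=np.radians(76.38)+np.pi/2-phi; print(np.degrees(phi).round(),(A+42*np.array([np.cos(th),np.sin(th)])).round(1),np.degrees(th)-90)
E
```

```text
t 9.7 yaw -6.4 q6 100.1 tcp [586.3 110.9  59.9] F [-4.3  4.6  6.2] op 17.0
83.0 [586.3 109.9] -6.620000000000019
73.0 [579.  110.1] 3.3799999999999812
63.0 [571.8 109.1] 13.379999999999981
53.0 [564.8 106.8] 23.37999999999998
43.0 [558.4 103.3] 33.37999999999998
33.0 [552.7  98.7] 43.37999999999997
23.0 [547.8  93.3] 53.379999999999995
13.0 [544.  87.] 63.37999999999997
3.0 [541.3  80.2] 73.38
0.0 [540.7  78.1] 76.38
```

View pics/side8c.png

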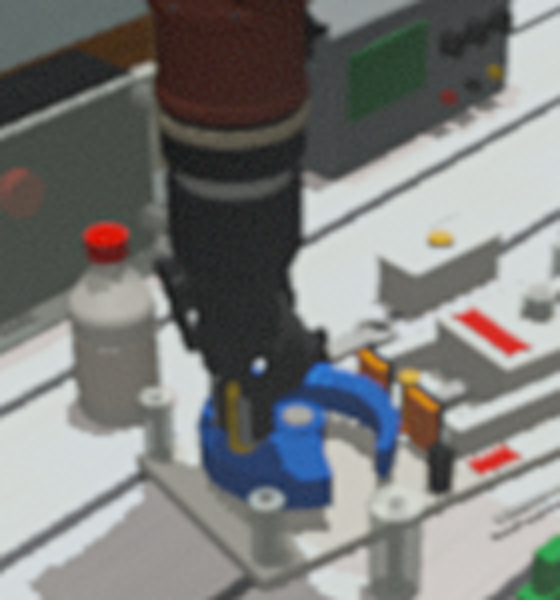

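```bash
python3 - <<'E'
from h import *
A=np.array([581.5,68.2]);P=lambda p:A+42*np.array([np.cos(np.radians(166.38-p)),np.sin(np.radians(166.38-p))])
for k in range(1,11):
    print((P(83-8.3*k)-P(83)).round(0)/10, 8.3*k)
E
```

```text
[-0.6  0. ] 8.3
[-1.2 -0. ] 16.6
[-1.8 -0.2] 24.900000000000002
[-2.4 -0.4] 33.2
[-2.9 -0.7] 41.5
[-3.4 -1.1] 49.800000000000004
[-3.8 -1.6] 58.10000000000001
[-4.1 -2.1] 66.4
[-4.4 -2.6] 74.7
[-4.6 -3.2] 83.0
```

drive_tool([
  [255,-0.6,0,0.1,0,0,8.3],
  [255,-1.2,0,0.2,0,0,16.6],
  [255,-1.8,-0.2,0.2,0,0,24.9],
  [255,-2.4,-0.4,0.2,0,0,33.2],
  [255,-2.9,-0.7,0.2,0,0,41.5],
  [255,-3.4,-1.1,0.2,0,0,49.8],
  [255,-3.8,-1.6,0.2,0,0,58.1],
  [255,-4.1,-2.1,0.2,0,0,66.4],
  [255,-4.4,-2.6,0.2,0,0,74.7],
  [255,-4.6,-3.2,0.2,0,0,83],
])

```text
t: 10.75
tcp_pos: [539.9, 79.4, 60.2]
tcp_rot: [-0.553, -0.441, 0.439, 0.554]
ft_force: [2.0, 6.9, -11.3]
opening: 17.1
```

```bash
python3 - <<'E'
from h import *
st(); c=snap('side','side9'); crop('side9',190,120,330,270,4,'side9c')
E
```

```text
t 10.75 yaw 77.0 q6 13.6 tcp [539.9  79.4  60.2] F [  2.    6.9 -11.3] op 17.1
```

View pics/side9c.png

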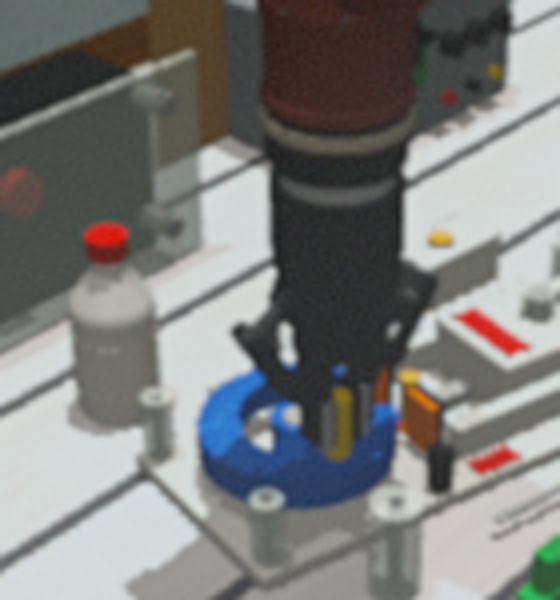

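drive_tool([
  [180,0,0,0,0,0,0],
  [105,0,0,0,0,0,0],
  [105,0,0,0,0,0,0],
  [105,0,0,0,0,0,0],
  [105,0,0,2,0,0,0],
  [105,0,0,6,0,0,0],
  [105,-2,-5,10,0,0,0],
  [105,-5,-10,12,0,0,0],
  [105,-8,-14,12,0,0,0],
  [105,-11,-18,12,0,0,0],
])

```text
t: 11.8
tcp_pos: [445.2, -82.3, 180.3]
tcp_rot: [0.556, 0.439, -0.438, -0.554]
ft_force: [1.4, -1.0, -0.2]
opening: 50.3
```

```bash
python3 - <<'E'
from h import *
st(); c=snap('side','side10'); snap('top','top10');crop('side10',210,160,400,290,4.2,'side10c');crop('top10',195,135,405,290,3.8,'top10c')
E
```

```text
t 11.8 yaw 76.6 q6 -6.3 tcp [445.2 -82.3 180.3] F [ 1.4 -1.  -0.2] op 50.3
```

View pics/side10c.png

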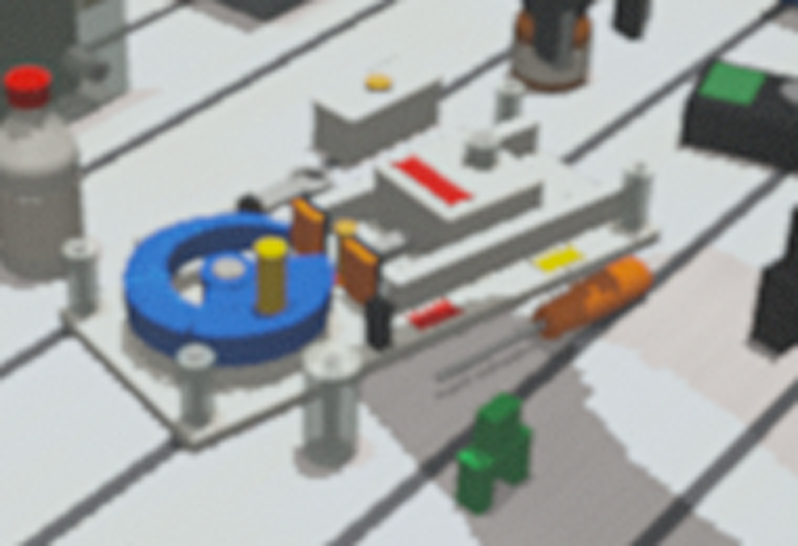

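View pics/top10c.png

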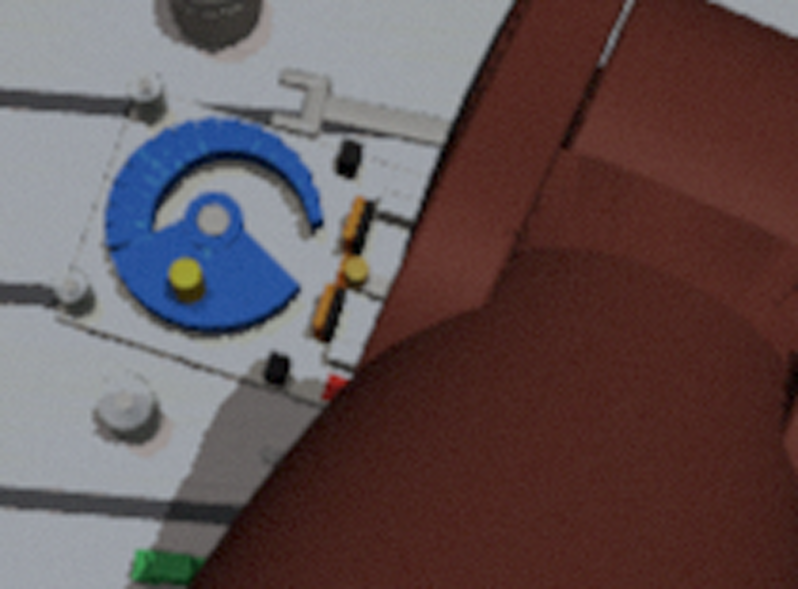

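```bash
python3 - <<'E'
from h import *
d=np.load('fx.npz');R,t=d['R'],d['t']; f=lambda P:(R.T@(np.array(P)[:2]-t)).round(1); g=lambda p:(R@np.array(p)+t).round(1)
c=load('top10'); m,b=blob(c,(20,120,60),(35,255,255),(235,195,255,220));print(b)
for p in [(185,270)]:
    P=onz(c,p[0]/3.8+195,p[1]/3.8+135,92);print(P,f(P)-[105,0])
print('push start',g([-135,0]),g([-107,0]),'per mm',R[:,0])
E
```

```text
[(array([243.40740741, 207.25925926]), np.int32(54), array([240, 204,   8,   8]))]
[540.80099193  77.58718672  92.        ] [-0.5 42.2]
push start [ 525.4 -165.1] [ 532.  -137.9] per mm [0.23549834 0.97187475]
```

drive_tool([
  [255,0,0,0,0,0,8.5],
  [255,1,-1,0,0,0,17],
  [255,2,-2,0,0,0,25.5],
  [255,3,-3,0,0,0,34],
  [255,4,-4,0,0,0,42.5],
  [255,5,-5,0,0,0,51],
  [255,6,-6,0,0,0,59.5],
  [255,7,-7,0,0,0,68],
  [255,8,-8,0,0,0,76.5],
  [255,8,-8,0,0,0,85],
])

```text
t: 12.9
tcp_pos: [526.7, -161.7, 178.9]
tcp_rot: [-0.112, -0.698, 0.698, 0.111]
ft_force: [-0.9, -0.1, -0.2]
opening: 0.0
```

drive_tool([
  [255,0,0,0,0,0,5],
  [255,0,0,0,0,0,5],
])

```text
t: 13.1
tcp_pos: [525.6, -160.6, 179.0]
tcp_rot: [0.082, 0.702, -0.702, -0.082]
ft_force: [-0.2, -0.2, -0.4]
opening: -0.1
```

```bash
python3 -c "
from h import *
st()"
```

```text
t 13.1 yaw 166.6 q6 -101.2 tcp [ 525.6 -160.6  179. ] F [-0.2 -0.2 -0.4] op -0.1
```

drive_tool([
  [255,0,-0.4,-4,0,0,0],
  [255,0,-0.4,-8,0,0,0],
  [255,0,-0.4,-11,0,0,0],
  [255,0,-0.4,-13,0,0,0],
  [255,0,-0.4,-14.5,0,0,0],
  [255,0,-0.4,-15,0,0,0],
  [255,0,-0.4,-15,0,0,0],
])

```text
t: 13.8
tcp_pos: [525.1, -164.5, 28.7]
tcp_rot: [0.083, 0.702, -0.702, -0.084]
ft_force: [-0.2, 0.8, -0.4]
opening: -0.1
```

```bash
python3 - <<'E'
from h import *
st(); c=snap('side','side11'); crop('side11',210,120,400,260,4.2,'side11c')
E
```

```text
t 13.8 yaw 166.5 q6 -101.5 tcp [ 525.1 -164.5   28.7] F [-0.2  0.8 -0.4] op -0.1
```

View pics/side11c.png

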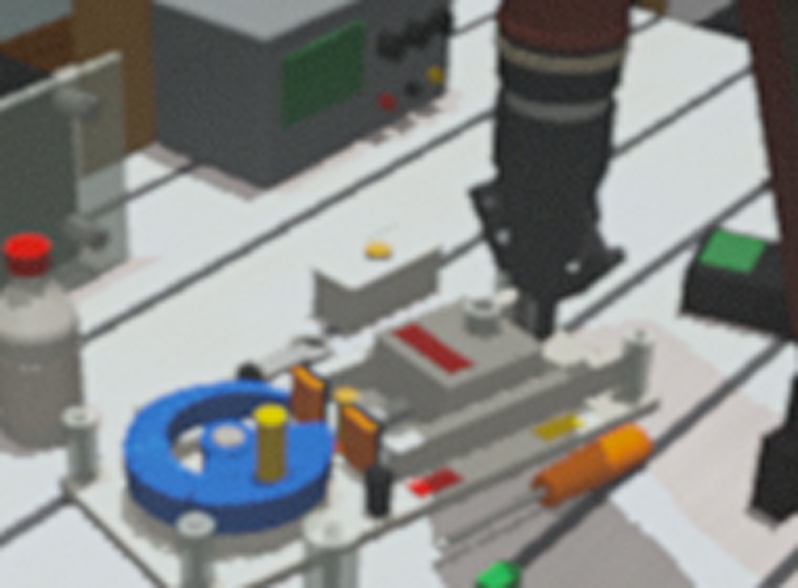

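drive_tool([
  [255,0.12,0.49,0,0,0,0],
  [255,0.24,0.97,0,0,0,0],
  [255,0.35,1.46,0,0,0,0],
  [255,0.45,1.85,0,0,0,0],
  [255,0.54,2.24,0,0,0,0],
  [255,0.64,2.62,0,0,0,0],
  [255,0.73,3.01,0,0,0,0],
  [255,0.82,3.4,0,0,0,0],
  [255,0.92,3.79,0,0,0,0],
  [255,1.01,4.18,0,0,0,0],
])

```text
t: 14.85
tcp_pos: [535.5, -122.7, 29.0]
tcp_rot: [-0.083, -0.702, 0.702, 0.083]
ft_force: [-0.8, -1.5, 0.2]
opening: 0.2
```

drive_tool([
  [255,0.07,0.29,0,0,0,0],
  [255,0.14,0.58,0,0,0,0],
  [255,0.19,0.78,0,0,0,0],
  [255,0.24,0.97,0,0,0,0],
  [255,0.28,1.17,0,0,0,0],
  [255,0.28,1.17,0,0,0,0],
])

```text
t: 15.45
tcp_pos: [538.2, -111.0, 29.0]
tcp_rot: [0.083, 0.702, -0.702, -0.083]
ft_force: [0.7, 1.0, -0.5]
opening: -0.0
```

```bash
cat >>h.py <<'E'
_d=np.load('fx.npz');FR,Ft=_d['R'],_d['t']
f=lambda P:(FR.T@(np.array(P)[:2]-Ft)).round(1)
g=lambda p:(FR@np.array(p)+Ft).round(1)
E
python3 - <<'E'
from h import *
s=st(); print(f(s['tcp_pos'])); c=snap('side','side12'); crop('side12',210,120,400,260,4.2,'side12c')
E
```

```text
t 15.45 yaw 166.6 q6 -95.8 tcp [ 538.2 -111.    29. ] F [ 0.7  1.  -0.5] op -0.0
[-79.4   0.3]
```

View pics/side12c.png

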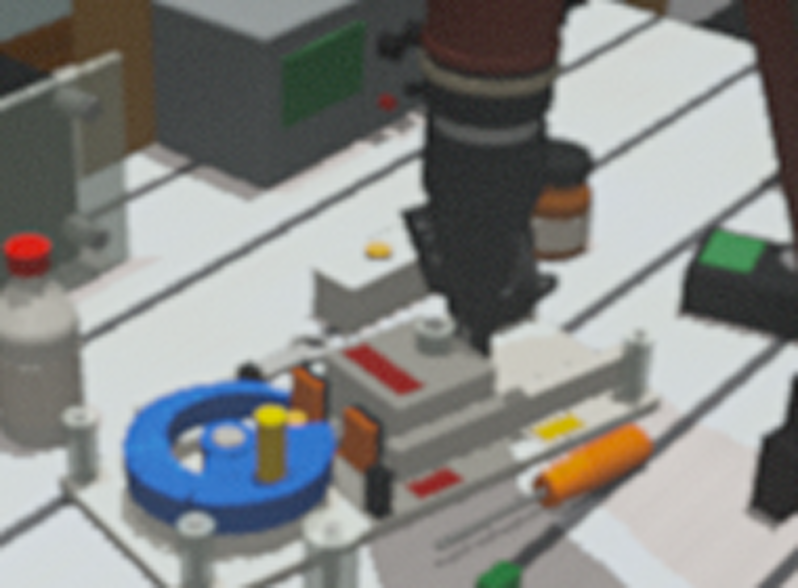

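drive_tool([
  [255,0.05,0.19,0,0,0,0],
  [255,0.09,0.39,0,0,0,0],
  [255,0.13,0.53,0,0,0,0],
  [255,0.16,0.68,0,0,0,0],
  [255,0.19,0.78,0,0,0,0],
  [255,0.21,0.87,0,0,0,0],
  [255,0.21,0.87,0,0,0,0],
])

```text
t: 16.2
tcp_pos: [540.4, -102.4, 29.0]
tcp_rot: [0.083, 0.702, -0.702, -0.083]
ft_force: [0.2, -0.1, -0.2]
opening: 0.2
```

drive_tool([
  [255,0.02,0.1,0,0,0,0],
  [255,0.02,0.1,0,0,0,0],
])

```text
t: 16.4
tcp_pos: [540.5, -101.6, 29.1]
tcp_rot: [0.083, 0.702, -0.702, -0.083]
ft_force: [-0.6, -0.6, -0.8]
opening: -0.1
```

drive_tool([
  [255,0.02,0.1,0,0,0,0],
  [255,0.02,0.1,0,0,0,0],
])

```text
t: 16.6
tcp_pos: [540.7, -100.8, 29.0]
tcp_rot: [-0.083, -0.702, 0.702, 0.083]
ft_force: [-1.3, -2.4, -0.4]
opening: -0.2
```

```bash
python3 - <<'E'
from h import *
s=st(); print(f(s['tcp_pos'])); c=snap('side','side13'); crop('side13',210,120,400,260,4.2,'side13c')
E
```

```text
t 16.6 yaw 166.5 q6 -94.7 tcp [ 540.7 -100.8   29. ] F [-1.3 -2.4 -0.4] op -0.2
[-68.9   0.2]
```

View pics/side13c.png

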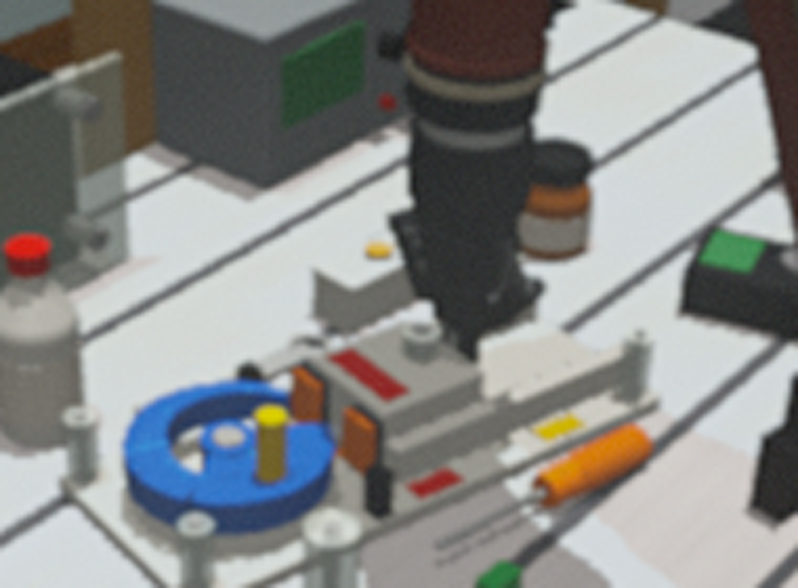

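drive_tool([
  [255,0.02,0.1,0,0,0,0],
  [255,0.02,0.1,0,0,0,0],
  [255,0.02,0.1,0,0,0,0],
])

```text
t: 16.95
tcp_pos: [541.0, -100.1, 29.1]
tcp_rot: [-0.083, -0.702, 0.703, 0.083]
ft_force: [-0.1, -5.7, -1.1]
opening: 0.0
```

drive_tool([
  [255,-0.05,-0.2,0,0,0,0],
  [255,-0.12,-0.5,0,0,0,0],
  [255,-0.24,-1,0,0,0,0],
  [255,-0.47,-1.9,0,0,0,0],
  [255,-0.47,-1.9,4,0,0,0],
  [255,-0.47,-1.9,8,0,0,0],
  [255,-0.47,-1.9,12,0,0,0],
  [255,-3,-6,15,0,0,0],
  [255,-7,-10,15,0,0,0],
  [255,-10,-14,15,0,0,0],
])

```text
t: 17.95
tcp_pos: [447.7, -231.4, 180.1]
tcp_rot: [-0.083, -0.702, 0.703, 0.082]
ft_force: [-0.6, -0.8, 0.3]
opening: -0.0
```

```bash
python3 - <<'E'
from h import *
s=st(); print(f(s['tcp_pos'])); c=snap('top','top14'); crop('top14',195,135,405,290,3.8,'top14c'); snap('side','side14'); crop('side14',210,160,400,290,4.2,'side14c')
E
```

```text
t 17.95 yaw 166.6 q6 -112.3 tcp [ 447.7 -231.4  180.1] F [-0.6 -0.8  0.3] op -0.0
[-217.8   59.9]
```

View pics/top14c.png

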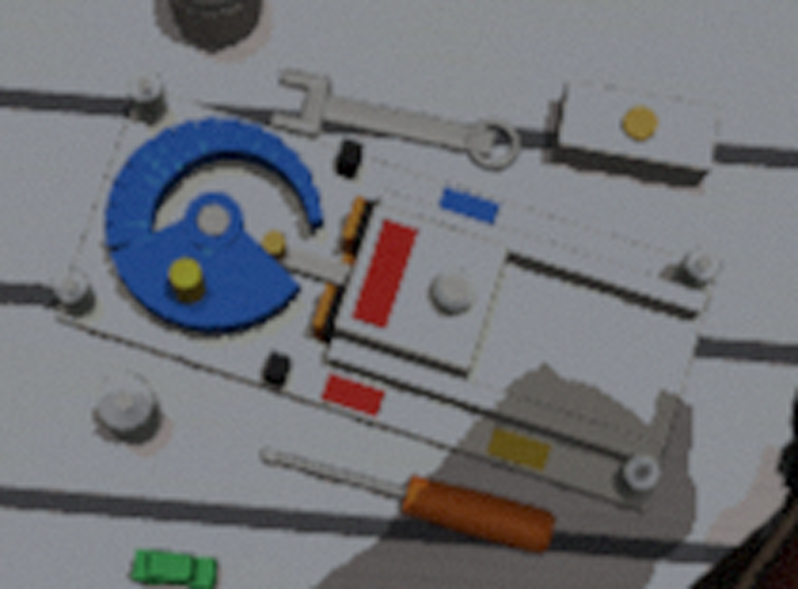

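View pics/side14c.png

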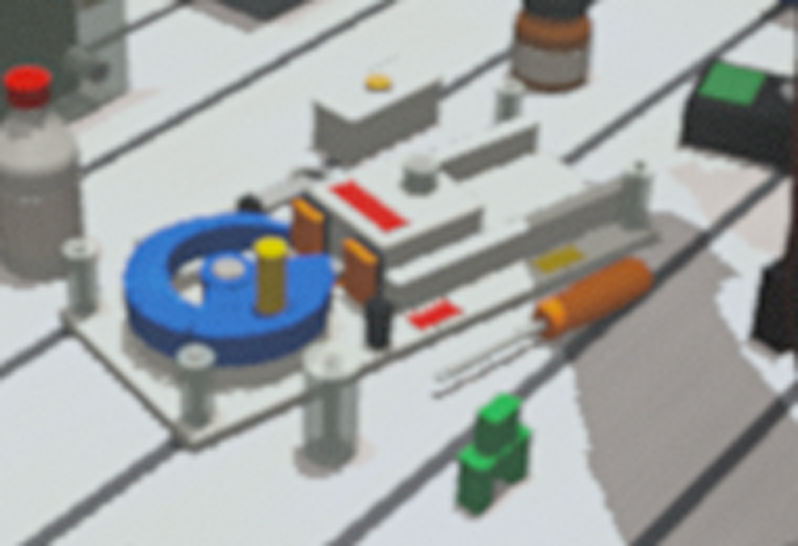

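drive_tool([
  [105,0.9,3.1,0,0,0,8.5],
  [105,1.8,6.2,0,0,0,17],
  [105,2.8,9.3,0,0,0,25.5],
  [105,3.7,12.4,0,0,0,34],
  [105,4.6,15.5,0,0,0,42.5],
  [105,5.5,18.5,0,0,0,51],
  [105,6.5,21.6,-1,0,0,59.5],
  [105,7.4,24.7,-2,0,0,68],
  [105,8.4,27.8,-4,0,0,76.5],
  [105,9.3,30.9,-6,0,0,85],
])

```text
t: 19.05
tcp_pos: [542.1, 80.2, 118.4]
tcp_rot: [0.415, -0.572, 0.573, -0.415]
ft_force: [0.0, -0.2, 0.7]
opening: 50.3
```

drive_tool([
  [105,0,0,0,0,0,5],
  [105,0,0,0,0,0,5],
])

```text
t: 19.25
tcp_pos: [541.0, 79.7, 118.1]
tcp_rot: [-0.439, 0.555, -0.554, 0.438]
ft_force: [0.1, -0.1, 1.3]
opening: 50.4
```

```bash
python3 - <<'E'
from h import *
s=st(); print(f(s['tcp_pos'])-[105,0])
E
```

```text
t 19.25 yaw -103.3 q6 -166.0 tcp [541.   79.7 118.1] F [ 0.1 -0.1  1.3] op 50.4
[ 1.6 42.5]
```

drive_tool([
  [105,0,-0.2,-2,0,0,0],
  [105,0,-0.2,-4,0,0,0],
  [105,0,-0.2,-5.8,0,0,0],
  [150,0,-0.2,-5.8,0,0,0],
  [200,0,-0.2,-5.8,0,0,0],
  [255,0,-0.2,-5.8,0,0,0],
  [255,0,-0.2,-5.8,0,0,0],
  [255,0,-0.2,-5.8,0,0,0],
  [255,0,-0.2,-5.8,0,0,0],
], squeeze=50)

```text
t: 20.15
tcp_pos: [541.9, 76.8, 61.8]
tcp_rot: [0.438, -0.555, 0.556, -0.438]
ft_force: [-1.6, -1.7, 6.3]
opening: 16.2
```

```bash
python3 - <<'E'
from h import *
s=st(); print(f(s['tcp_pos'])-[105,0])
P=lambda p:42*np.array([np.cos(np.radians(166.38-p)),np.sin(np.radians(166.38-p))])
for k in range(1,32):
    print(k,6*k,(P(6*k)-P(10*((6*k-1)//60)*6)).round(1)/10, end=' ; ')
E
```

```text
t 20.15 yaw -103.5 q6 -166.1 tcp [541.9  76.8  61.8] F [-1.6 -1.7  6.3] op 16.2
[-1. 41.]
1 6 [0.13 0.42] ; 2 12 [0.29 0.83] ; 3 18 [0.51 1.21] ; 4 24 [0.76 1.57] ; 5 30 [1.04 1.91] ; 6 36 [1.36 2.21] ; 7 42 [1.71 2.48] ; 8 48 [2.09 2.71] ; 9 54 [2.48 2.89] ; 10 60 [2.9  3.04] ; 11 66 [0.43 0.1 ] ; 12 72 [0.86 0.16] ; 13 78 [1.3  0.17] ; 14 84 [1.74 0.13] ; 15 90 [2.17 0.05] ; 16 96 [ 2.59 -0.07] ; 17 102 [ 3.   -0.24] ; 18 108 [ 3.39 -0.45] ; 19 114 [ 3.75 -0.7 ] ; 20 120 [ 4.08 -0.99] ; 21 126 [ 0.3  -0.32] ; 22 132 [ 0.57 -0.67] ; 23 138 [ 0.8  -1.04] ; 24 144 [ 0.99 -1.44] ; 25 150 [ 1.13 -1.86] ; 26 156 [ 1.23 -2.28] ; 27 162 [ 1.29 -2.72] ; 28 168 [ 1.3  -3.16] ; 29 174 [ 1.27 -3.6 ] ; 30 180 [ 1.18 -4.03] ; 31 186 [-0.13 -0.42] ;
```

drive_tool([
  [255,0.13,0.42,0.1,0,0,-6],
  [255,0.29,0.83,0.1,0,0,-12],
  [255,0.51,1.21,0.1,0,0,-18],
  [255,0.76,1.57,0.1,0,0,-24],
  [255,1.04,1.91,0.1,0,0,-30],
  [255,1.36,2.21,0.1,0,0,-36],
  [255,1.71,2.48,0.1,0,0,-42],
  [255,2.09,2.71,0.1,0,0,-48],
  [255,2.48,2.89,0.1,0,0,-54],
  [255,2.9,3.04,0.1,0,0,-60],
])

```text
t: 21.15
tcp_pos: [568.5, 106.9, 61.8]
tcp_rot: [0.101, -0.7, 0.7, -0.099]
ft_force: [-9.0, -2.7, 5.9]
opening: 16.6
```

```bash
python3 - <<'E'
from h import *
s=st(); p=f(s['tcp_pos'])-[105,0];print(p,np.hypot(*p),np.degrees(np.arctan2(p[0],p[1])));c=snap('side','side15'); crop('side15',210,120,350,270,4,'side15c')
E
```

```text
t 21.15 yaw -163.7 q6 -102.8 tcp [568.5 106.9  61.8] F [-9.  -2.7  5.9] op 16.6
[34.5 22.2] 41.025479887504055 57.23959983693185
```

View pics/side15c.png

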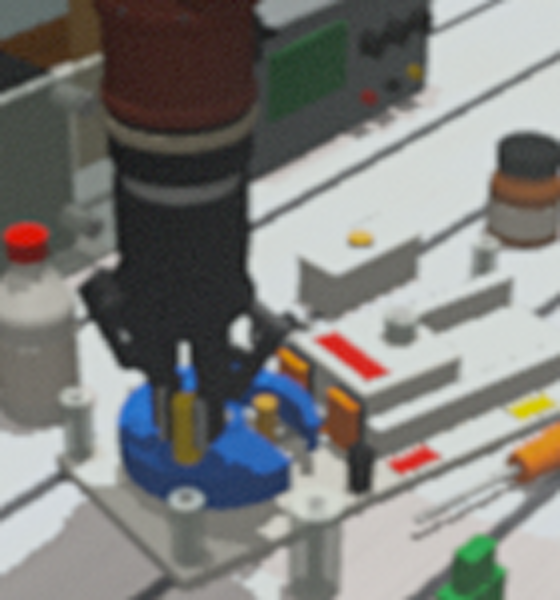

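drive_tool([
  [255,0.43,0.1,0,0,0,-6],
  [255,0.86,0.16,0,0,0,-12],
  [255,1.3,0.17,0,0,0,-18],
  [255,1.74,0.13,0,0,0,-24],
  [255,2.17,0.05,0,0,0,-30],
  [255,2.59,-0.07,0,0,0,-36],
  [255,3.0,-0.24,0,0,0,-42],
  [255,3.39,-0.45,0,0,0,-48],
  [255,3.75,-0.7,0,0,0,-54],
  [255,4.08,-0.99,0,0,0,-60],
])

```text
t: 22.2
tcp_pos: [607.4, 98.3, 61.7]
tcp_rot: [-0.261, -0.656, 0.657, 0.266]
ft_force: [-16.2, 3.5, 11.6]
opening: 16.7
```

```bash
python3 - <<'E'
from h import *
s=st(); p=f(s['tcp_pos'])-[105,0];print(p,np.hypot(*p),np.degrees(np.arctan2(p[0],p[1])));c=snap('side','side16'); crop('side16',210,120,350,270,4,'side16c')
E
```

```text
t 22.2 yaw 136.3 q6 -44.0 tcp [607.4  98.3  61.7] F [-16.2   3.5  11.6] op 16.7
[ 35.3 -17.6] 39.444264475332794 116.50009000365125
```

View pics/side16c.png

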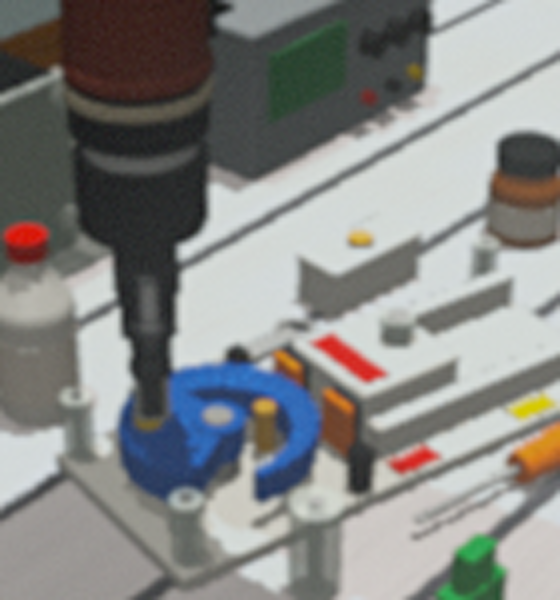

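drive_tool([
  [255,0.33,-0.32,0,0,0,-6],
  [255,0.62,-0.68,0,0,0,-12],
  [255,0.87,-1.06,0,0,0,-18],
  [255,1.08,-1.46,0,0,0,-24],
  [255,1.24,-1.88,0,0,0,-30],
  [255,1.36,-2.31,0,0,0,-36],
  [255,1.43,-2.75,0,0,0,-42],
  [255,1.45,-3.2,0,0,0,-48],
  [255,1.42,-3.64,0,0,0,-54],
  [255,1.33,-4.07,0,0,0,-60],
])

```text
t: 23.25
tcp_pos: [619.4, 59.7, 61.6]
tcp_rot: [-0.552, -0.436, 0.439, 0.559]
ft_force: [-19.4, 13.6, 13.3]
opening: 16.5
```

```bash
python3 - <<'E'
from h import *
s=st(); p=f(s['tcp_pos'])-[105,0];print(p,np.hypot(*p),np.degrees(np.arctan2(p[0],p[1])));c=snap('side','side17'); crop('side17',210,120,350,270,4,'side17c')
E
```

```text
t 23.25 yaw 76.4 q6 12.2 tcp [619.4  59.7  61.6] F [-19.4  13.6  13.3] op 16.5
[  0.6 -38.4] 38.404687213932625 179.10482628978895
```

View pics/side17c.png

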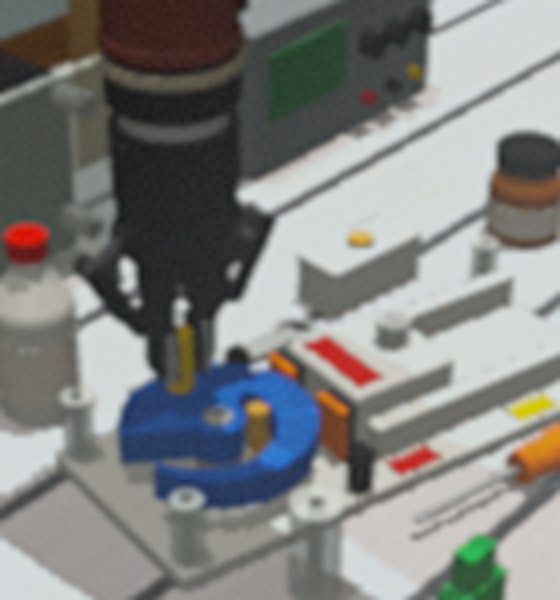

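drive_tool([
  [255,-0.05,-0.2,0,0,0,-3],
  [255,-0.05,-0.2,0,0,0,-3],
  [180,-0.05,-0.2,0,0,0,-3],
  [105,-0.05,-0.2,0,0,0,-3],
  [105,-0.05,-0.2,0,0,0,-3],
  [105,-0.05,-0.2,0,0,0,-3],
  [105,-0.05,-0.2,3,0,0,-3],
  [105,-0.05,-0.2,7,0,0,-3],
  [105,-0.05,-0.2,11,0,0,-3],
  [105,-3,0,13,0,0,-3],
])

```text
t: 24.3
tcp_pos: [598.5, 56.2, 195.4]
tcp_rot: [0.568, 0.425, -0.421, -0.565]
ft_force: [-0.1, 0.2, -0.5]
opening: 50.1
```

drive_tool([
  [105,-4,2.5,0,0,0,0],
  [105,-8,5,0,0,0,0],
  [105,-12,9,0,0,0,0],
  [105,-16,13,0,0,0,0],
  [105,-18,17,0,0,0,0],
  [105,-20,21,0,0,0,0],
  [105,-20,25,0,0,0,0],
  [105,-20,29,0,0,0,0],
  [105,-20,29,0,0,0,0],
])

```text
t: 25.2
tcp_pos: [394.6, 350.9, 192.0]
tcp_rot: [-0.565, -0.425, 0.424, 0.566]
ft_force: [0.2, -0.2, -0.3]
opening: 50.2
```

```bash
python3 - <<'E'
from h import *
s=st(); c=snap('top','top18'); crop('top18',195,135,405,290,3.8,'top18c'); s=snap('side','side18')
crop('side18',160,160,400,390,2.6,'side18c')
E
```

```text
t 25.2 yaw 73.8 q6 49.9 tcp [394.6 350.9 192. ] F [ 0.2 -0.2 -0.3] op 50.2
```

View pics/top18.png

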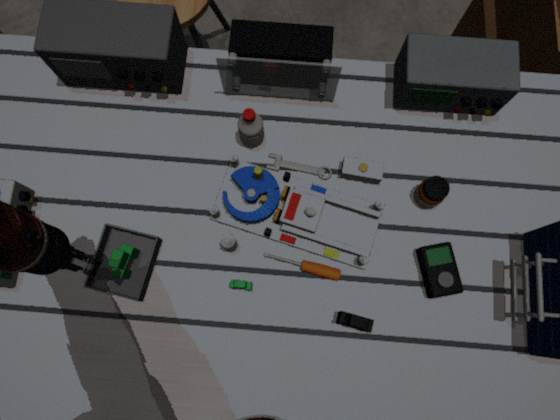

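View pics/top18c.png

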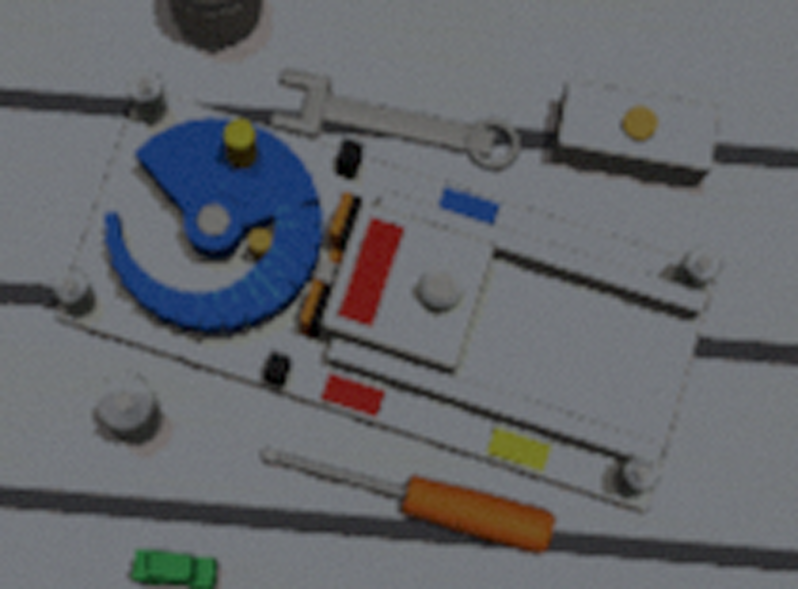

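View pics/side18c.png

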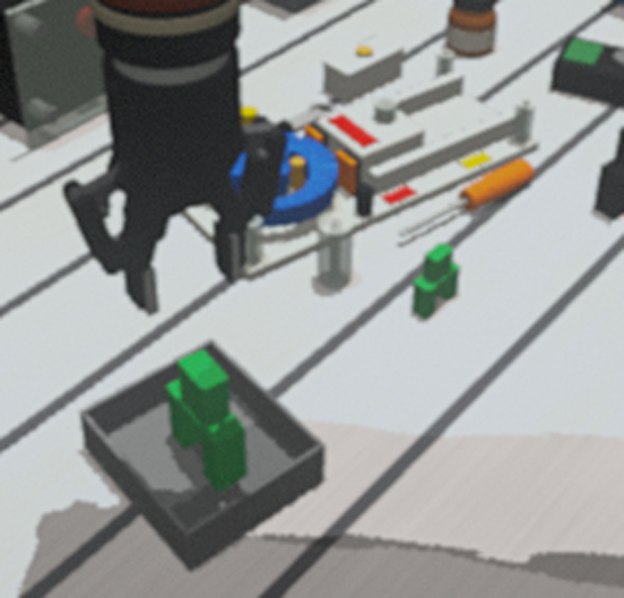

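```bash
python3 - <<'E'
from h import *
c=load('top18');c0=load('top14')
T=lambda p,z:f(onz(c,p[0]/3.8+195,p[1]/3.8+135,z))
k=T((239,131),92)-[105,0];print('knob',k,'phi',np.arctan2(k[0],k[1])%(2*np.pi)); print('bolt',T((260,237),48),'stub',T((438,286),75),'stub before',T((450,289),75),'boss',T((213,219),50))
d=cv2.absdiff(load('top0')['img'],c['img']);print('bystander diff (wrench/bottle/port/standoff/jar/meter/driver)',[d[y0:y1,x0:x1].mean().round(1) for x0,y0,x1,y1 in [(265,150,333,180),(237,107,265,148),(340,155,385,183),(218,232,238,252),(415,175,450,208),(415,240,465,298),(262,250,342,280)]])
workorder.finish_job()
E
```

```text
knob [ -3.  -41.4] phi 3.213929984128388
bolt [76.7  1.7] stub [-28.    3.9] stub before [-34.7   3.5] boss [105.2   0.5]
bystander diff (wrench/bottle/port/standoff/jar/meter/driver) [np.float64(2.2), np.float64(2.5), np.float64(2.2), np.float64(2.0), np.float64(3.8), np.float64(3.3), np.float64(2.2)]
the job is handed in; nothing more can be done
```

The job is done and handed in after about 25 s of robot time. I lifted the large green spacer into the tray and turned the cam back to about 0 rad. I then pushed the carriage until it pressed on the seal, and turned the knob half a turn clockwise to close the cam.

Last checks:
- **Cam:** it measures about 3.21 rad, inside the 2.75 to 3.4 rad allowed.
- **Bolt head:** the top view puts it about 28.4 mm from the cam axis, against about 28.5 mm expected when it is drawn home.
- **Bolt in the mouth:** with the cam open, I felt the seal's resistance rise from about 2.7 N to 5.7 N. That means the head was about 36 mm from the axis or closer, inside the 46 mm limit.
- **Seal:** the carriage moved a further 6.7 mm or so while the cam closed, so I infer the seal is pressed about that much. I could not read its travel directly.
- **Spacer:** it stands upright inside the tray, so its tab centre should be about 74 mm above the bed.
- **Other things on the bed:** before-and-after pictures show only noise-level differences at each of the seven bystanders.
- **Arm:** it is clear of everything.

No check failed. The disagreements were small:
- The two camera views differed by a few millimetres on some points.
- The tool ran 3 to 4 mm inside the knob's circle near the end of closing, with about 24 N sideways on the tool. The knob still followed all the way round.

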